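# Open the speaker's battery door and take out the flat battery pack

### The job

The wireless speaker's battery is flat. Press the red release tab inward so that the white battery door springs ajar, push the door up and over until it stays fully open, then lift the battery pack out by its yellow rib and set it down (do not drop it) flat in the wooden tray. Leave the door open and do not shift the mug, the candle jar or the bottle.

Things in the scene. Friction and masses are not known exactly. Their poses are not given: they have to be found in the camera images.
- speaker: Petrol-blue speaker, fixed, lying with its battery bay up: 160 (x) x 190 (y) x 66 mm high. Origin: centre of its underside on the desk; z up. Red tab on its -x side (front), door hinge towards +x. Bay under the door: well centred at x -5, y 0, 78 (x) x 84 (y) mm, floor 12 mm above the desk, rim at 60 to 66 mm. Rubber feet on its top corners stand 3 mm up.
- tab (a joint): Red release tab, 40 mm wide (y), 26 mm high, sticking 18 mm out of the middle of the speaker's front. Slides straight inward (speaker's +x): 0 = out, 0.008 m = fully in; the door is freed at about 0.006. A spring returns it: 2 N at the start, 5 N fully in. Let it go once the door has sprung up.
- tab_face (a point): Centre of the red tab's outer face, 98 mm in front of the speaker's origin and 41 mm above the desk. x axis points inward (pressing direction), as the speaker's x.
- door (a joint): Angle of the white battery door: 0 = shut and latched flush in its frame; about 0.42 rad, sprung ajar by a leaf spring, once the tab has been pressed; 1.95 = fully open, leaning back away from the tab on its stop. It turns freely (60 g): let go below about 1.5 it falls back to 0.42, past about 1.75 it falls open and stays.
- door_hinge (a point): Middle of the door's hinge line, 50 mm beyond the speaker's origin (speaker +x) and 66 mm above the desk; the line runs along the speaker's y axis.
- door_edge (a point): Middle of the door's free edge (half-way through its 6 mm thickness), 116 mm from the hinge. The door is 104 mm wide (y). Shut, this edge is at the tab's side; ajar, it stands about 110 mm above the desk with an open gap under it. A catch prong, 16 mm wide, hangs 16 mm below the door in the middle near this edge.
- pack_grip (a point): Centre of the yellow grip rib, 44 (x) x 12 (y) x 16 mm high, on top of the blue battery pack, 66 (x) x 60 (y) x 26 mm, loose, about 180 g. The point is 34 mm above the pack's underside, 8 mm below the rib's top. The pack lies in the bay, axes nearly along the speaker's, with play all round; the point is then 46 mm above the desk, hidden by the shut door.
- tray: Square dark wooden tray, fixed: 140 x 140 x 22 mm high outside, walls and floor 5 mm, open on top. Origin: centre of its underside on the desk, axes along its sides.
- mug: White mug, 80 mm across, 88 mm high, loose. Origin: centre of its underside.
- candle: Blue jar with wooden lid, 72 mm across, 85 mm high, loose. Origin: centre of its underside.
- bottle: Amber bottle, 56 mm across, 150 mm high, loose. Origin: centre of its underside.
There are look-alikes about, which are no part of the job. What is shaped like the speaker but orange or purple is not meant.

How it is judged (in metres and radians):
On the way, in this order (a step that is already met when the one before it is completed fails the run):
1. the door springs ajar, its latch released (value of joint door between 0.2 and 1.2 rad), for 0.1 s.
2. the door is pivoted open past the vertical (value of joint door above 1.7 rad), for 0.2 s.
3. the pack, still in the fingers, is down in the tray within 20 mm of its floor (z of pack_grip in the frame of tray below 0.059 m and horizontal distance between pack_grip and tray below 0.06 m and contact force between the fingers and pack above 0.3 N), for 0.05 s.
At the end, for the whole second after the job is handed in: The battery pack lies flat (within 0.1 rad) on the tray's floor (rib centre 39 mm, within 5 mm, above the tray's underside), its rib centre within 50 mm of the tray's centre, released; the door is open past 1.7 rad; the tab is back out (below 2 mm) (horizontal distance between pack_grip and tray below 0.05 m and z of pack_grip in the frame of tray between 0.033 and 0.043 m and angle between pack_grip's own z axis and vertical below 0.1 rad and value of joint door above 1.7 rad and value of joint tab below 0.002 m); the robot touches nothing.
It fails at once if the mug is moved more than 25 mm (distance of mug from where it was at the start of the episode above 0.025 m).
It fails at once if the candle jar is moved more than 25 mm (distance of candle from where it was at the start of the episode above 0.025 m).
It fails at once if the bottle is moved more than 25 mm (distance of bottle from where it was at the start of the episode above 0.025 m).
It also fails if it takes over 66 s, if anything falls off the work surface, if the arm or the gripper's body presses on something with over 40 N, if the wrist force passes 120 N, or if a joint passes its speed limit or range.

### The arm

A 6-joint arm with a two-finger parallel gripper is mounted at the origin on the work surface. World frame = base frame: x ahead of the robot, y to its left, z up, the work surface at z = 0. Lengths are in mm, angles in rad, forces in N, time in s.
With the tool pointing down it reaches from about 275 to 750 mm from the base axis. Payload 10.2 kg.
Tool frame: the origin (TCP) lies between the finger pads; the fingertips stand 17 mm ahead of it and the grasp point (between the pads) lies 2 mm behind it (tips_ahead is the distance from the TCP to the fingertips, in mm); z points along the fingers, y is the line along which they close (so a half turn about z gives the same grasp; the last joint's range is limited). The gripper opens to 85 mm and grips with 20 to 120 N. Pads are 22 mm wide; open, the fingers measure 114 mm over their backs; the gripper's body (76 mm by 85 mm) begins 54 mm behind the grasp point. The pads swing forward as they close: fully open they stand 13 mm farther back than shut.
Start: joints at [-1.331, 0.313, 1.498, -0, 1.331, -0.223], TCP at [234.378, -469.785, 248.294] pointing down, gripper open.
Joint ranges: [-2.94, 2.94], [-0.97, 2.17], [0.19, 2.56], [-1.23, 4.37], [0.02, 3.11], [-2.88, 2.88]. Speed limits (rad/s): [2.39, 2.39, 3.01, 3.14, 3.14, 3.14].

### API

Orientations are given as a unit quaternion [w, x, y, z].
In Python, from rig import sense, capture, finish_job, boxes_of, tips_ahead gives the robot as it stands.
- The arm moves only by the tool drive_tool, never from a script. Its argument "commands" is text: rows parted by semicolons, each of 7 numbers parted by spaces: the shift along the world's x, y, z in units of 0.1 m (1.0 is 0.1 m), then the turn, a rotation vector about the world's x, y, z in units of pi/4 rad (1.0 is pi/4 rad), then the opening in per cent of the stroke, from 0 (shut) to 100 (fully open). A call has 1 to 20 rows; each row shifts and turns the commanded pose from where the row before left it; what a row does not reach is not made up. A row lasts 1/12 s, in which the tool goes at most 41.7 mm and 7.16 degrees, less where a joint would pass 70% of its speed; a pose out of reach is approached as far as the arm can. A call with a number of a shift or a turn outside -1 to 1 is refused whole. A call with a gripper value outside its range is refused whole. The fingers move at their own pace and stop on an object; "force" is the grip in N (left out, the last holds). Time passes only in rows, so rows that do not move let the fingers close. It gives the time, the measured TCP pose, the force, the opening and the grip force at its end, in the units of the state.
- sense(): the state, without advancing time (a new reading comes with each control period).
- capture(name): name is "scene" or "top"; returns a dict with "pixels" (420x560x3 uint8, blue, green, red), "fov_y" (degrees; the focal length in pixels is half the picture's height over the tangent of half this angle, whatever the lens; pixels are square), "cx", "cy" (the principal point, pixels), "k1" (the pictures are not rectified: a ray, as slopes to the right and down, at radius r is drawn at 1 + k1 r^2 times it, then the intrinsics apply), "position" and "attitude" of the camera in the world. Camera axes: x right, y down, z forward; pixel columns grow to the right and rows downward; lengths in mm; the calibration is good to about 2 mm. A picture is of the moment at which its call begins. There is no depth.
- finish_job(): hands the job in; it is judged then, once.
Trained networks look in a picture, given as the dict that the camera call returned (one of the last four; its "shot" number tells which), for a name from the list of things; names that differ only in an ending like _2 or _b are one class to them, and where a whole thing is asked for, a point or a joint stands for the part that bears it (a point fixed in the world has none). Each returns a list of dicts, best first, with "confidence" (0 to 1); they miss things now and then, are a little off and sometimes report something else, mostly with a low value. They report only what shows in the picture. A call takes as long as a camera call. They do not tell look-alikes from the thing itself.
- boxes_of(picture, name): "position" ([column, row] in pixels, amid what is visible of it).
The state is a dict: "time_s": time; "joints": joint angles; "dq": joint speeds; "tau": joint torques, N m; "eef_pos": TCP position; "ee_rot": TCP orientation; "force": force on the tool from outside, world axes, zero at the start; "wrist_torque": the same for the moment, N m; "grip_width": opening from 0.0 (shut) to 1.0 (fully open); "grip_force": force on a finger pad.
Only numpy, scipy, OpenCV 4.12 (cv2) and the standard library are available. Lean on these libraries where they do the work, as an engineer would, in place of code of your own. Each camera call takes 0.05 s, during which the arm holds its last target. There are 200 camera calls.

## Working session

There is one attempt and no reset: what is moved stays moved. The work goes in short steps, Python scripts to look and compute and a tool call to move; the robot and the scene stay as the last step left them, time stands still between calls to the robot, and variables do not carry over. Pictures are saved under pics/ and viewed, at most 12 in all, crops included, and the job is handed in when it is done.

Besides the shell and the picture viewer there is one more tool, called as name(argument=value, ...) on one line, values as JSON. drive_tool: Moves the arm, as the interface text tells. Shifts and turns lie within -1 to 1; 1 stands for 0.1 m of shift or pi/4 rad of turn. Its arguments: {"type":"object","properties":{"commands":{"type":"string"},"force":{"type":"number"}},"required":["commands"]}

```bash
mkdir -p pics; cat > h.py <<'E'
import numpy as np, cv2
from rig import *
from scipy.spatial.transform import Rotation as R
def K(p):
    h,w=p["pixels"].shape[:2]; f=h/2/np.tan(np.radians(p["fov_y"])/2)
    q=p["attitude"]; Rm=R.from_quat([q[1],q[2],q[3],q[0]]).as_matrix()
    return f,Rm,np.array(p["position"],float)
def proj(p,X):
    f,Rm,t=K(p); c=(np.atleast_2d(X)-t)@Rm; s=c[:,:2]/c[:,2:]
    s=s*(1+p["k1"]*(s**2).sum(1,keepdims=True)); return s*f+[p["cx"],p["cy"]]
def unproj(p,uv,z):
    f,Rm,t=K(p); d=(np.atleast_2d(uv).astype(float)-[p["cx"],p["cy"]])/f; s=d.copy()
    for _ in range(20): s=d/(1+p["k1"]*(s**2).sum(1,keepdims=True))
    r=np.c_[s,np.ones(len(s))]@Rm.T; return t+r*((z-t[2])/r[:,2])[:,None]
E
python3 - <<'E'
from h import *
print(sense())
for n in("scene","top"):
    p=capture(n); cv2.imwrite(f"pics/{n}0.png",p["pixels"]); print(n,{k:v for k,v in p.items() if k!="pixels"})
    for o,z in(("speaker",40),("tab",41),("door",66),("tray",10),("mug",44),("candle",42),("bottle",75)):
        for b in boxes_of(p,o)[:4]: print(o,round(b["confidence"],2),np.round(b["position"]),np.round(unproj(p,b["position"],z)[0]))
E
```

```text
{'time_s': 0.0, 'joints': array([-1.33140339e+00,  3.13451183e-01,  1.49843319e+00,  6.64902597e-06,
        1.33101155e+00, -2.23431888e-01]), 'dq': array([-0.00033962, -0.00145312, -0.00160108,  0.00034313, -0.00018566,
       -0.00052689]), 'tau': array([ 3.34815013e-04, -4.12267613e+01, -2.59744012e+01, -1.80356988e-04,
        4.08674794e-03,  1.43564034e-05]), 'eef_pos': array([ 234.31876583, -469.54398842,  247.73592603]), 'ee_rot': array([-6.51639218e-04,  9.73343400e-01,  2.29351696e-01, -1.97155025e-06]), 'force': array([ 0.22210248,  0.00167782, -0.27237254]), 'wrist_torque': array([-0.01192508,  0.00771743, -0.0262614 ]), 'grip_force': 0.0, 'grip_width': 0.9988927288711965}
scene {'fov_y': 57.15593471929408, 'cx': 282.1042308827304, 'cy': 216.24436106670058, 'k1': -0.03922087439490997, 'position': array([1118.07099053,  266.13605457,  931.98343161]), 'attitude': array([-0.19719029,  0.57181651,  0.75584121, -0.25069092]), 'shot': 1}
speaker 0.9 [432. 258.] [486. 524.  40.]
speaker 0.71 [240. 253.] [614.  19.  40.]
speaker 0.71 [197. 133.] [ 196. -287.   40.]
speaker 0.68 
[... 565 characters left out ...]
1093]), 'attitude': array([-0.06965326,  0.71787088, -0.68898544,  0.07147656]), 'shot': 2}
speaker 0.91 [156. 208.] [489. 518.  40.]
speaker 0.9 [262. 258.] [335. 152.  40.]
speaker 0.85 [308. 186.] [588.   7.  40.]
speaker 0.8 [408. 287.] [ 260. -332.   40.]
tab 0.62 [159. 240.] [381. 498.  41.]
tab 0.61 [263. 287.] [241. 144.  41.]
door 0.9 [308. 188.] [573.   6.  66.]
door 0.76 [263. 259.] [330. 145.  66.]
door 0.73 [375. 140.] [ 754. -217.   66.]
door 0.69 [160. 210.] [477. 496.  66.]
tray 0.94 [397. 228.] [ 458. -304.   10.]
mug 0.55 [224. 202.] [517. 288.  44.]
candle 0.69 [249. 136.] [757. 217.  42.]
bottle 0.79 [375. 139.] [ 752. -216.   75.]
bottle 0.58 [308. 185.] [580.   7.  75.]
```

View pics/top0.png

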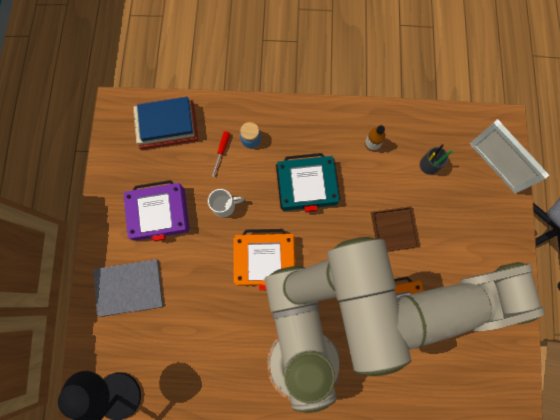

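View pics/scene0.png

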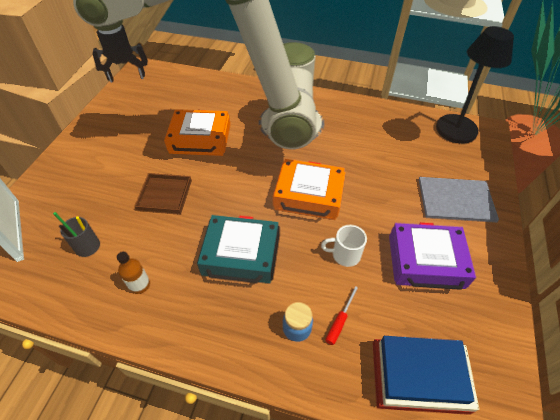

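The petrol speaker is at about (308,185) in the top view, with its tab on the robot side (311,208). The tray is at (395,229). Next I fit their poses to the silhouettes in both pictures.

```bash
cat > fit.py <<'E'
from h import *
from scipy.optimize import minimize
def hullmask(p,m):
    n,l,s,_=cv2.connectedComponentsWithStats(m); i=1+s[1:,4].argmax()
    c=np.argwhere(l==i)[:,::-1]; return cv2.convexHull(c.astype(np.int32))
def box(x,y,a,dx,dy,h):
    c,s=np.cos(a),np.sin(a); P=np.array([[i*dx/2,j*dy/2,k] for i in(-1,1) for j in(-1,1) for k in(0,h)])
    return P@np.array([[c,s,0],[-s,c,0],[0,0,1]])+[x,y,0]
def fill(h):
    m=np.zeros((1680,2240),np.uint8); cv2.fillConvexPoly(m,np.round(h*64).astype(np.int32),1,shift=4); return m>0
def fit(obs,dims,x0):
    M=[(p,fill(h.reshape(-1,2).astype(float)+.0)) for p,h in obs]
    def cost(v):
        t=0
        for p,m in M:
            r=fill(cv2.convexHull(proj(p,box(v[0],v[1],v[2]/100,*dims)).astype(np.float32)).reshape(-1,2))
            t+=1-(r&m).sum()/(r|m).sum()
        return t
    r=minimize(cost,x0,method="Nelder-Mead",options=dict(initial_simplex=np.array(x0)+np.array([[0,0,0],[15,0,0],[0,15,0],[0,0,15]]),xatol=.1,fatol=1e-4)); return r.x,r.fun
E
python3 - <<'E'
from fit import *
ps=[capture("scene"),capture("top")]
cen={"s":[(240,248),(308,185)],"t":[(165,194),(395,229)]}
ob={"s":[],"t":[]}
for i,p in enumerate(ps):
    hsv=cv2.cvtColor(p["pixels"],cv2.COLOR_BGR2HSV); H,S,V=cv2.split(hsv)
    pet=((H>75)&(H<110)&(S>90)&(V>20)).astype(np.uint8)
    w=np.zeros_like(pet); c=cen["s"][i]; cv2.circle(w,c,55,1,-1)
    pet=cv2.morphologyEx(pet*w,cv2.MORPH_OPEN,np.ones((2,2))); ob["s"].append((p,hullmask(p,pet)))
    w[:]=0; cv2.circle(w,cen["t"][i],38,1,-1)
    print(hsv[cen["t"][i][1],cen["t"][i][0]],hsv[cen["t"][i][1],cen["t"][i][0]+34])
    d=((V<95)).astype(np.uint8)*w; d=cv2.morphologyEx(d,cv2.MORPH_OPEN,np.ones((3,3))); ob["t"].append((p,hullmask(p,d)))
    im=p["pixels"].copy()
    for k in ob: cv2.polylines(im,[ob[k][i][1]],True,(0,255,255),1)
    r=((H<8)|(H>172))&(S>160)&(V>80); w[:]=0; cv2.circle(w,cen["s"][i],45,1,-1); uv=np.argwhere(r&(w>0))[:,::-1].mean(0) if (r&(w>0)).any() else None
    if uv is not None: print("red",uv,unproj(p,uv,50))
    ob.setdefault("im",[]) if 0 else None
    crop=im[130:300,100:440]; cv2.imwrite(f"pics/h{i}.png",cv2.resize(crop,None,fx=2.2,fy=2.2))
for nm,k,d,x0 in(("spk","s",(160,190,66),[588,7,0]),("tray","t",(140,140,22),[458,-304,0])):
    for o in([ob[k][0]],[ob[k][1]],ob[k]): print(nm,fit(o,d,x0))
a=cv2.imread("pics/h0.png");b=cv2.imread("pics/h1.png");cv2.imwrite("pics/h.png",cv2.resize(np.vstack([a,b]),None,fx=.8,fy=.8))
E
```

```text
[ 12 177 115] [ 14 175 187]
red [245.75  216.875] [[501.56129751  -3.29361218  50.        ]]
[ 12 178  89] [ 14 178 139]
red [310.51851852 208.0617284 ] [[508.25429264  -3.61079349  50.        ]]
spk (array([566.29708001,   4.52691602,  15.88606932]), np.float64(0.1848293046167946))
spk (array([596.47656079,   6.67270016,  15.14297409]), np.float64(0.027443033608554157))
spk (array([595.91170713,   7.43908977,  14.00294414]), np.float64(0.25161551145337935))
tray (array([ 454.18946631, -297.18067418,   19.96501297]), np.float64(0.9134450319302342))
tray (array([ 454.70165014, -296.91753948,   18.54733663]), np.float64(0.06775019560423923))
tray (array([ 454.42249418, -296.68262097,   18.06577543]), np.float64(0.982339067986373))
```

View pics/h.png

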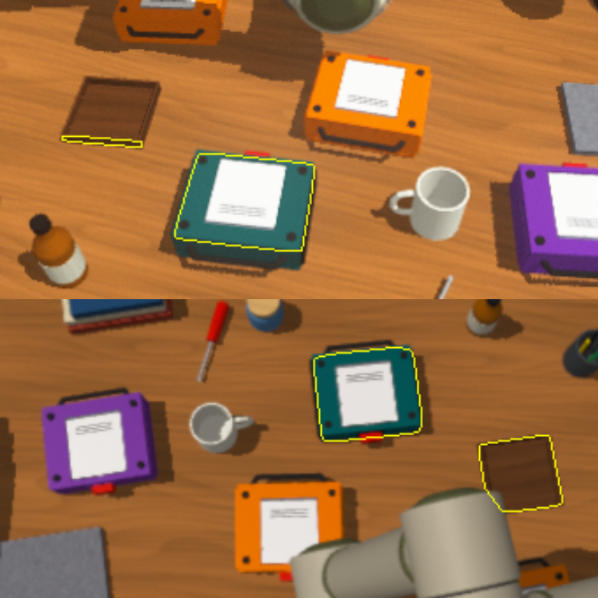

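The top view shows the petrol speaker's hull well fitted. The scene mask caught only its top face, and the tray mask is partly hidden by the arm. I'm moving to a tilted pose in front of the tab and will refine the fit once the arm is clear.

drive_tool(commands="0.138 0.375 0 0 0 -0.136 0;0.138 0.375 0 0 0 -0.136 0;0.138 0.375 0 0 0 -0.136 0;0.138 0.375 0 0.022 -0.15 0 0;0.138 0.375 0 0.022 -0.15 0 0;0.138 0.375 0 0.022 -0.15 0 0;0.138 0.375 0 0.022 -0.15 0 0;0.138 0.375 0 0.022 -0.15 0 0;0.138 0.375 0 0.022 -0.15 0 0;0.138 0.375 0 0.022 -0.15 0 0;0.138 0.375 0 0.022 -0.15 0 0;0.138 0.375 0 0.022 -0.15 0 0;0 0 0 0 0 0 0;0 0 0 0 0 0 0", force=30)

```text
time_s: 2.07
eef_pos: [397.6, -27.1, 248.4]
ee_rot: [-0.038, 0.864, 0.064, 0.498]
force: [-0.4, 0.0, -0.1]
grip_width: -0.002
grip_force: 0.0
```

```bash
cat > look.py <<'E'
from fit import *
ps=[capture("scene"),capture("top")]
cen={"s":[(240,248),(308,185)],"t":[(165,194),(395,229)]}
ob={"s":[],"t":[]}
for i,p in enumerate(ps):
    hsv=cv2.cvtColor(p["pixels"],cv2.COLOR_BGR2HSV); H,S,V=cv2.split(hsv)
    pet=((H>70)&(H<115)&(S>60)&(V>10)).astype(np.uint8)
    w=np.zeros_like(pet); cv2.circle(w,cen["s"][i],55,1,-1)
    ob["s"].append((p,hullmask(p,cv2.morphologyEx(pet*w,cv2.MORPH_OPEN,np.ones((2,2))))))
    w[:]=0; cv2.circle(w,cen["t"][i],40,1,-1)
    d=((V<(128 if i==0 else 105))).astype(np.uint8)*w; ob["t"].append((p,hullmask(p,cv2.morphologyEx(d,cv2.MORPH_OPEN,np.ones((2,2))))))
    im=p["pixels"].copy()
    for k in ob: cv2.polylines(im,[ob[k][i][1]],True,(0,255,255),1)
    cv2.imwrite(f"pics/h{i}.png",im[120:310,100:450])
for nm,k,d,x0 in(("spk","s",(160,190,66),[596,7,14]),("tray","t",(140,140,22),[455,-297,15])):
    for o in([ob[k][0]],[ob[k][1]],ob[k]): print(nm,fit(o,d,x0))
cv2.imwrite("pics/k.png",cv2.resize(np.vstack([cv2.imread("pics/h0.png"),cv2.imread("pics/h1.png")]),None,fx=1.55,fy=1.55))
s=sense(); print(s["eef_pos"],s["ee_rot"],s["joints"],tips_ahead)
E
python3 look.py
```

```text
spk (array([595.19593847,  12.98655947,  14.52010744]), np.float64(0.046275691440102795))
spk (array([595.9967164 ,   6.9952493 ,  14.70454677]), np.float64(0.026756785752601653))
spk (array([595.5489752 ,   8.77358668,  14.33728742]), np.float64(0.09305479856753984))
tray (array([ 458.64656422, -289.10419759,   18.71525141]), np.float64(0.048427138241795564))
tray (array([ 450.88848339, -300.30952476,   18.57342791]), np.float64(0.02694175617710659))
tray (array([ 453.28521805, -298.83972758,   17.39294609]), np.float64(0.23420685930512286))
[398.11628994 -29.24450755 249.2936869 ] [-0.03660963  0.86406191  0.0636142   0.49800602] [-0.90695108 -0.34543549  2.4804483   1.31725601  0.88994941 -0.33221542] 17.0
```

View pics/k.png

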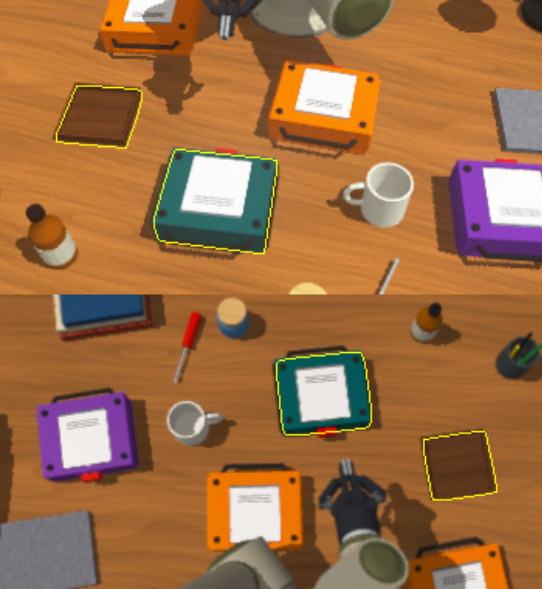

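Fits agree: speaker at about (595.5, 9) with yaw 0.145, tray at about (453,-298). The tool is clear of everything. Descending in front of the tab.

drive_tool(commands="0.1 0.03 -0.25 0 0 0 0;0.1 0.03 -0.25 0 0 0 0;0.1 0.03 -0.25 0 0 0 0;0.1 0.03 -0.25 0 0 0 0;0.1 0.03 -0.25 0 0 0 0;0 0.03 -0.2 0 0 0 0;0 0.02 -0.2 0 0 0 0;0 0 -0.2 0 0 0 0;0 0 -0.2 0 0 0 0;0 0 0 0 0 0 0;0 0 0 0 0 0 0")

```text
time_s: 3.08
eef_pos: [448.1, -9.5, 44.0]
ee_rot: [-0.038, 0.864, 0.062, 0.498]
force: [-0.7, -0.6, 0.4]
grip_width: 0.001
grip_force: 0.0
```

```bash
python3 - <<'E'
from h import *
s=sense(); q=s["ee_rot"]; z=R.from_quat([q[1],q[2],q[3],q[0]]).as_matrix()
print(s["eef_pos"],z.round(3),s["joints"].round(2),s["force"])
E
```

```text
[448.08231003  -9.45576528  44.02166844] [[ 0.496  0.145  0.856]
 [ 0.07  -0.989  0.128]
 [ 0.865 -0.004 -0.501]] [-0.65  0.61  2.52  2.34  1.03 -1.55] [-0.6797303  -0.62883128  0.44116569]
```

drive_tool(commands="0.1 0.013 0 0 0 0 0;0.1 0.013 0 0 0 0 0;0.08 0.011 0 0 0 0 0;0.03 0.004 0 0 0 0 0;0.02 0.003 0 0 0 0 0;0 0 0 0 0 0 0")

```text
time_s: 3.58
eef_pos: [481.0, -4.1, 45.3]
ee_rot: [-0.037, 0.863, 0.064, 0.499]
force: [0.1, 0.6, 1.0]
grip_width: 0.003
grip_force: 0.0
```

drive_tool(commands="0.02 0.003 0 0 0 0 0;0.02 0.003 0 0 0 0 0;0 0 0 0 0 0 0")

```text
time_s: 3.83
eef_pos: [484.6, -3.4, 44.6]
ee_rot: [-0.038, 0.864, 0.063, 0.498]
force: [-2.4, -0.9, 1.3]
grip_width: -0.002
grip_force: 1.2
```

drive_tool(commands="0.02 0.003 0 0 0 0 0;0.02 0.003 0 0 0 0 0;0.02 0.003 0 0 0 0 0;0 0 0 0 0 0 0")

```text
time_s: 4.17
eef_pos: [490.6, -2.4, 44.4]
ee_rot: [-0.038, 0.864, 0.063, 0.498]
force: [-7.1, -2.3, 4.3]
grip_width: -0.002
grip_force: 3.7
```

```bash
python3 - <<'E'
from h import *
p=capture("scene"); cv2.imwrite("pics/a.png",cv2.resize(p["pixels"][170:300,170:330],None,fx=4,fy=4))
print(sense()["force"])
E
```

```text
[-5.12718177 -1.13218296  3.43353035]
```

View pics/a.png

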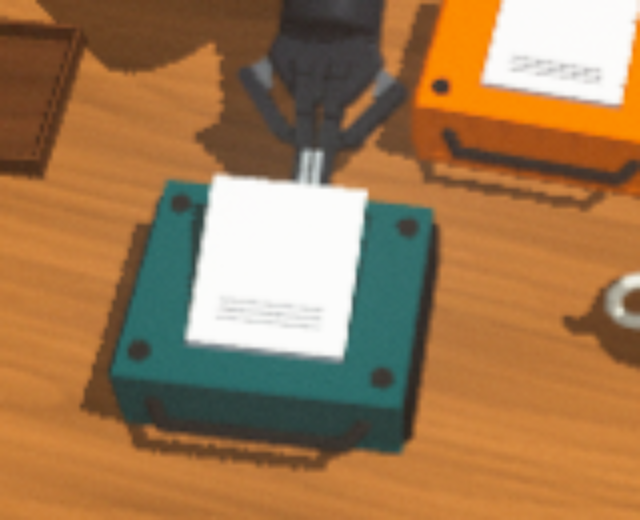

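The door has sprung ajar. I'm backing off, rising, shifting 25 mm to the side of the prong, then going in under the door edge.

drive_tool(commands="-0.1 -0.015 0 0 0 0 0;-0.1 -0.015 0 0 0 0 0;0.02 -0.12 0.23 0 0 0 0;0.016 -0.127 0.23 0 0 0 0;0 0 0 0 0 0 0;0.2 0.03 0 0 0 0 0;0.2 0.03 0 0 0 0 0;0 0 0 0 0 0 0")

```text
time_s: 4.88
eef_pos: [516.9, -24.1, 91.3]
ee_rot: [-0.037, 0.863, 0.064, 0.5]
force: [-0.7, 0.6, -0.4]
grip_width: -0.003
grip_force: 0.0
```

drive_tool(commands="0.1 0.015 0 0 0 0 0;0.1 0.015 0 0 0 0 0;0.1 0.015 0 0 0 0 0;0.1 0.015 0 0 0 0 0;0 0 0 0 0 0 0")

```text
time_s: 5.3
eef_pos: [555.1, -17.8, 90.3]
ee_rot: [-0.038, 0.864, 0.064, 0.499]
force: [0.3, 0.5, -0.1]
grip_width: 0.001
grip_force: 0.1
```

```bash
python3 - <<'E'
from h import *
p=capture("scene"); cv2.imwrite("pics/b.png",cv2.resize(p["pixels"][170:300,170:330],None,fx=4,fy=4))
s=sense();print(s["force"],s["joints"])
E
```

```text
[ 0.57450962 -0.18266547 -0.58033789] [-0.47254652  0.49183869  2.22942835  2.28602073  0.7314057  -1.20488816]
```

View pics/b.png

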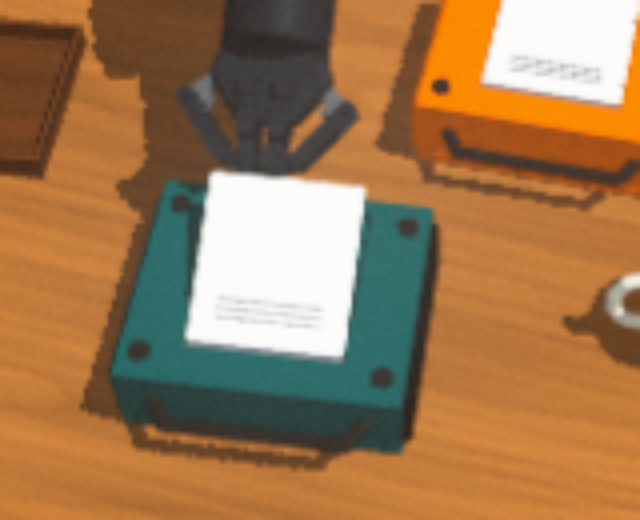

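The fingertips are under the door, left of the prong. Now lifting it along the arc.

drive_tool(commands="0.01 0 0.1 0 0 0 0;0.01 0 0.11 0 0 0 0;0.07 0.01 0.1 0 0 0 0;0.08 0.012 0.11 0 0 0 0;0.1 0.015 0.08 0 0 0 0;0.1 0.015 0.08 0 0 0 0;0 0 0 0 0 0 0")

```text
time_s: 5.93
eef_pos: [592.0, -13.0, 149.8]
ee_rot: [-0.037, 0.863, 0.064, 0.499]
force: [0.4, 0.8, 0.2]
grip_width: -0.003
grip_force: 0.0
```

drive_tool(commands="0.08 0.012 0.03 0 0 0 0;0.08 0.012 0.03 0 0 0 0;0.08 0.012 0.03 0 0 0 0;0.08 0.012 0.01 0 0 0 0;0.08 0.012 0.01 0 0 0 0;0.08 0.012 0 0 0 0 0;0.07 0.01 0 0 0 0 0;0 0 0 0 0 0 0;0 0 0 0 0 0 0")

```text
time_s: 6.68
eef_pos: [646.4, -4.6, 159.2]
ee_rot: [-0.038, 0.864, 0.063, 0.498]
force: [-0.5, -0.6, 0.3]
grip_width: -0.0
grip_force: 0.0
```

```bash
python3 - <<'E'
from h import *
p=capture("scene"); cv2.imwrite("pics/c.png",cv2.resize(p["pixels"][150:300,150:330],None,fx=4,fy=4))
s=sense();print(s["force"],s["joints"])
E
```

```text
[0.53857601 0.44958512 0.73947732] [-0.34480769  0.44276884  1.95658815  2.06982321  0.48555363 -0.81303365]
```

View pics/c.png

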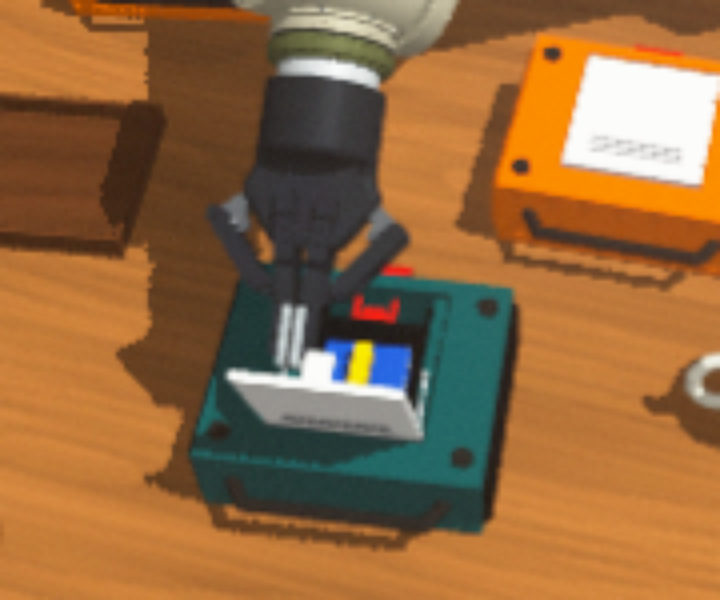

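The door leans back past vertical, the fingers feel no force, and the blue pack with its yellow rib shows at (370,360) in the crop. Retracting and turning the tool to point down.

drive_tool(commands="-0.2 -0.03 0.05 0 0 0 0;-0.2 -0.03 0.1 0 0 0 0;-0.2 -0.03 0.2 0 0 0 0;-0.2 -0.03 0.2 -0.022 0.15 0 0;0 0 0.2 -0.022 0.15 0 0;0 0 0.1 -0.022 0.15 0 0;0 0 0 -0.022 0.15 0 20;0 0 0 -0.022 0.15 0 40;0 0 0 -0.022 0.15 0 40;0 0 0 -0.022 0.15 0 40;-0.2 -0.2 0 -0.022 0.15 0 40;-0.2 -0.2 0 -0.022 0.15 0 40;-0.2 -0.2 0 0 0 0 40;0 0 0 0 0 0 40;0 0 0 0 0 0 40")

```text
time_s: 7.98
eef_pos: [520.1, -59.2, 211.4]
ee_rot: [-0.052, 0.975, 0.079, 0.201]
force: [-0.4, -0.3, -0.2]
grip_width: 0.403
grip_force: 0.0
```

```bash
cat > rib.py <<'E'
from h import *
L=[]
for n in("scene","top"):
    p=capture(n); H,S,V=cv2.split(cv2.cvtColor(p["pixels"],cv2.COLOR_BGR2HSV))
    c=proj(p,[[590,8,50]])[0]; w=np.zeros_like(H); cv2.circle(w,(int(c[0]),int(c[1])),25,1,-1)
    m=((H>22)&(H<36)&(S>120)&(V>80)&(w>0)); uv=np.argwhere(m)[:,::-1]
    if len(uv): print(n,len(uv),uv.mean(0),unproj(p,uv.mean(0),52))
    for o,z in(("pack_grip",46),("door",110)):
        for b in boxes_of(p,o)[:3]: print(o,b,unproj(p,b["position"],z)[0].round(1))
    L.append(cv2.resize(p["pixels"][int(c[1])-65:int(c[1])+65,int(c[0])-65:int(c[0])+65],(390,390),interpolation=cv2.INTER_CUBIC))
cv2.imwrite("pics/d.png",np.hstack(L))
s=sense(); q=s["ee_rot"]; print(s["eef_pos"],R.from_quat([q[1],q[2],q[3],q[0]]).as_matrix().round(3),s["grip_width"],s["joints"].round(2))
E
python3 rib.py
```

```text
scene 59 [239.52542373 241.06779661] [[586.12033953   7.72849508  52.        ]]
pack_grip {'position': [240.2, 242.6], 'confidence': 0.57} [586.7   9.4  46. ]
door {'position': [311.9, 181.3], 'confidence': 0.82} [369.2 156.4 110. ]
door {'position': [431.6, 245.9], 'confidence': 0.78} [500.6 500.8 110. ]
door {'position': [230.8, 250.2], 'confidence': 0.69} [653.1  12.8 110. ]
top 45 [308.24444444 184.15555556] [[589.8222182    6.50293781  52.        ]]
pack_grip {'position': [308.6, 185.3], 'confidence': 0.6} [587.5   4.9  46. ]
door {'position': [396.6, 313.3], 'confidence': 0.93} [ 174.1 -276.9  110. ]
door {'position': [154.6, 211.5], 'confidence': 0.85} [463.5 500.2 110. ]
door {'position': [305.8, 157.6], 'confidence': 0.84} [664.1  20.2 110. ]
[520.80843758 -58.05226661 211.30472409] [[ 0.906  0.178  0.384]
 [ 0.135 -0.982  0.134]
 [ 0.4   -0.07  -0.914]] 0.3944442680622851 [-0.47  0.18  1.83  0.39  0.88  0.72]
```

View pics/d.png

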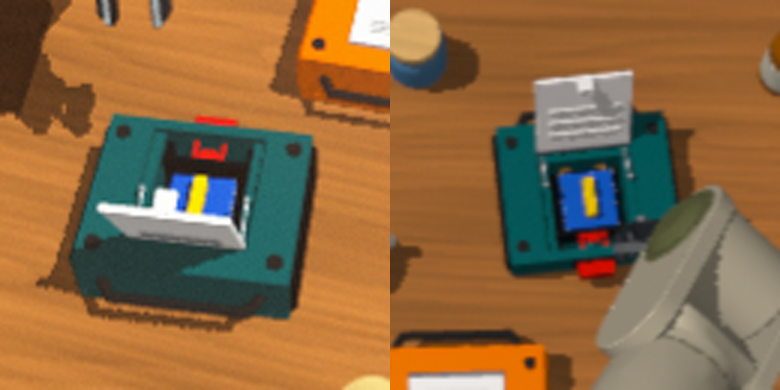

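The door is fully open, the tab is back out, and the pack is visible with its rib at (590,195) in the right crop. Some of the rotation was lost to speed limits, so I'll work out the remaining turn.

```bash
cat > tgt.py <<'E'
from h import *
import sys
def rem(yaw):
    s=sense(); q=s["ee_rot"]; A=R.from_quat([q[1],q[2],q[3],q[0]]); c,n=np.cos(yaw),np.sin(yaw)
    D=R.from_matrix(np.array([[c,n,0],[n,-c,0],[0,0,-1]])); print("pos",s["eef_pos"].round(1),"turn units",((D*A.inv()).as_rotvec()/(np.pi/4)).round(3),s["joints"].round(2),s["force"].round(1),s["grip_width"])
rem(float(sys.argv[1]))
E
python3 - <<'E'
from h import *
p=capture("top"); H,S,V=cv2.split(cv2.cvtColor(p["pixels"],cv2.COLOR_BGR2HSV))
uv=np.argwhere((H>22)&(H<36)&(S>120)&(V>80)); uv=uv[np.abs(uv-[184,308]).max(1)<20][:,::-1]
P=unproj(p,uv,54)[:,:2]; d=np.linalg.svd(P-P.mean(0))[2][0]; d*=np.sign(d[0]);print(P.mean(0),np.ptp(P@d),np.arctan2(d[1],d[0]))
E
python3 tgt.py 0.145
```

```text
[589.768359     6.75762366] 42.16880394794953 0.15241448346852637
pos [520.8 -58.1 211.3] turn units [-0.171  0.505 -0.024] [-0.48  0.18  1.83  0.39  0.88  0.72] [-0.6 -0.3 -0.3] 0.3996338199058415
```

drive_tool(commands="0.113 0.109 0 -0.028 0.084 -0.004 40;0.113 0.109 0 -0.028 0.084 -0.004 40;0.113 0.109 0 -0.028 0.084 -0.004 40;0.113 0.109 0 -0.028 0.084 -0.004 40;0.113 0.109 0 -0.028 0.084 -0.004 40;0.113 0.109 0 -0.028 0.084 -0.004 40;0 0 0 0 0 0 40;0 0 0 0 0 0 40")

```text
time_s: 9.0
eef_pos: [588.9, 7.7, 210.6]
ee_rot: [-0.001, 0.997, 0.073, 0.0]
force: [-0.4, -0.5, 0.6]
grip_width: 0.403
grip_force: 0.0
```

```bash
python3 tgt.py 0.15
```

```text
pos [588.9   7.7 210.6] turn units [-0.003  0.     0.005] [-0.19  0.48  1.35  0.    1.31  1.24] [-0.4 -0.5  0.6] 0.4028027270885072
```

drive_tool(commands="0 0 -0.22 0 0 0 40;0 0 -0.22 0 0 0 40;0 0 -0.22 0 0 0 40;0 0 -0.22 0 0 0 40;0 0 -0.22 0 0 0 40;0 0 -0.2 0 0 0 40;0 0 -0.1 0 0 0 40;0 0 -0.1 0 0 0 40;0 0 0 0 0 0 40;0 0 0 0 0 0 40")

```text
time_s: 9.83
eef_pos: [588.7, 6.5, 62.1]
ee_rot: [-0.001, 0.997, 0.072, 0.001]
force: [0.4, -1.0, 0.3]
grip_width: 0.398
grip_force: 0.0
```

drive_tool(commands="0 0 -0.02 0 0 0 20;0 0 0 0 0 0 10;0 0 0 0 0 0 5;0 0 0 0 0 0 5;0 0 0 0 0 0 5;0 0 0 0 0 0 5;0 0 0 0 0 0 5;0 0 0 0 0 0 5", force=50)

```text
time_s: 10.5
eef_pos: [589.0, 6.7, 60.4]
ee_rot: [-0.001, 0.997, 0.072, 0.001]
force: [-0.8, -0.3, 6.7]
grip_width: 0.121
grip_force: 51.6
```

drive_tool(commands="0 0 0.05 0 0 0 5;0 0 0.1 0 0 0 5;0 0 0.15 0 0 0 5;0 0 0.2 0 0 0 5;0 0 0.2 0 0 0 5;0 0 0.2 0 0 0 5;0 0 0.2 0 0 0 5;0 0 0.2 0 0 0 5;0 0 0.1 0 0 0 5;0 0 0 0 0 0 5")

```text
time_s: 11.33
eef_pos: [589.2, 6.7, 202.1]
ee_rot: [-0.0, 0.997, 0.072, 0.003]
force: [0.7, -0.6, -1.1]
grip_width: 0.123
grip_force: 50.8
```

```bash
python3 - <<'E'
from h import *
L=[]
for n in("scene","top"):
    p=capture(n); c=proj(p,[[590,8,150]])[0].astype(int)
    L.append(cv2.resize(p["pixels"][c[1]-65:c[1]+65,c[0]-65:c[0]+65],(390,390)))
cv2.imwrite("pics/e.png",np.hstack(L))
E
python3 tgt.py .15
```

```text
pos [588.2   6.8 198.8] turn units [-0.002 -0.     0.008] [-0.19  0.49  1.37  0.    1.28  1.24] [-0.  -0.3 -2.6] 0.12073063023998512
```

View pics/e.png

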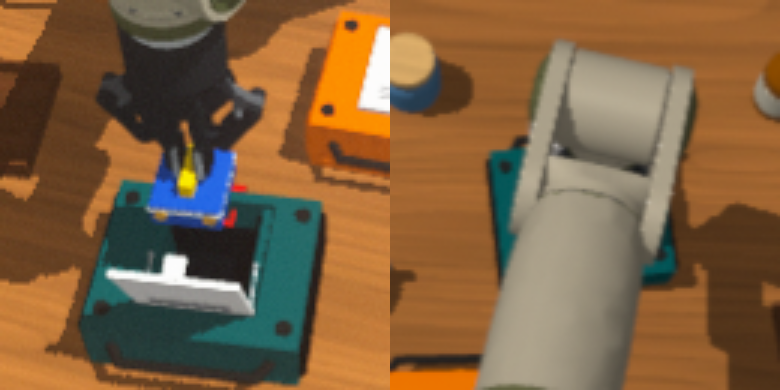

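The pack hangs level with the rib held, and the door stays open. Carrying it to the tray.

drive_tool(commands="-0.068 -0.153 0 0 0 0 5;-0.136 -0.305 0 0 0 0 5;-0.136 -0.305 0 0 0 0 5;-0.136 -0.305 0 0 0 0 5;-0.136 -0.305 0 0 0 0 5;-0.136 -0.305 0 0 0 0 5;-0.136 -0.305 0 0 0 0 5;-0.136 -0.305 0 0 0 0 5;-0.136 -0.305 0 0 0 0 5;-0.136 -0.305 0 0 0 0 5;-0.068 -0.153 0 0 0 0 5;0 0 0 0 0 0 5;0 0 -0.2 0 0 0 5;0 0 -0.2 0 0 0 5;0 0 -0.2 0 0 0 5;0 0 -0.2 0 0 0 5;0 0 -0.2 0 0 0 5;0 0 -0.1 0 0 0 5;0 0 0 0 0 0 5;0 0 0 0 0 0 5")

```text
time_s: 13.1
eef_pos: [452.6, -297.9, 89.4]
ee_rot: [-0.001, 0.997, 0.072, 0.0]
force: [0.8, 1.2, -0.5]
grip_width: 0.122
grip_force: 50.7
```

```bash
python3 - <<'E'
from h import *
L=[]
for n in("scene","top"):
    p=capture(n); c=proj(p,[[453,-298,30]])[0].astype(int)
    L.append(cv2.resize(p["pixels"][c[1]-65:c[1]+65,c[0]-65:c[0]+65],(390,390)))
cv2.imwrite("pics/f.png",np.hstack(L))
E
python3 tgt.py .15
```

```text
pos [ 453.  -298.5   90.5] turn units [-0.001  0.003  0.007] [-0.8   0.52  1.63  0.    0.98  0.63] [ 0.3 -0.2 -1.9] 0.12392472866105698
```

View pics/f.png

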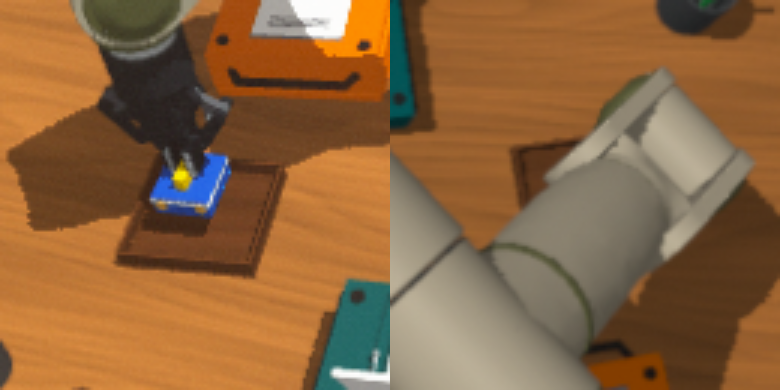

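The pack is over the tray and level. Lowering it to contact.

drive_tool(commands="0 0 -0.1 0 0 0 5;0 0 -0.1 0 0 0 5;0 0 -0.06 0 0 0 5;0 0 -0.04 0 0 0 5;0 0 -0.03 0 0 0 5;0 0 0 0 0 0 5;0 0 0 0 0 0 5")

```text
time_s: 13.78
eef_pos: [452.5, -298.4, 56.5]
ee_rot: [-0.001, 0.997, 0.072, 0.0]
force: [-0.3, -0.1, -1.7]
grip_width: 0.122
grip_force: 50.7
```

drive_tool(commands="0 0 -0.02 0 0 0 5;0 0 -0.01 0 0 0 5;0 0 0 0 0 0 5;0 0 0 0 0 0 5")

```text
time_s: 14.12
eef_pos: [452.5, -298.4, 53.6]
ee_rot: [-0.001, 0.997, 0.072, 0.001]
force: [0.4, -0.4, -1.0]
grip_width: 0.123
grip_force: 50.7
```

drive_tool(commands="0 0 -0.01 0 0 0 5;0 0 0 0 0 0 5;0 0 0 0 0 0 5")

```text
time_s: 14.37
eef_pos: [452.6, -298.4, 53.4]
ee_rot: [-0.001, 0.997, 0.072, 0.001]
force: [-3.3, 2.6, 7.4]
grip_width: 0.122
grip_force: 51.9
```

drive_tool(commands="0 0 -0.01 0 0 0 5;0 0 0 0 0 0 5;0 0 0 0 0 0 5")

```text
time_s: 14.62
eef_pos: [452.6, -298.4, 53.4]
ee_rot: [-0.001, 0.997, 0.072, 0.001]
force: [-6.2, 5.4, 19.0]
grip_width: 0.124
grip_force: 53.2
```

The pack is on the floor at the expected height. Releasing and withdrawing.

drive_tool(commands="0 0 0.015 0 0 0 5;0 0 0 0 0 0 20;0 0 0 0 0 0 35;0 0 0 0 0 0 40;0 0 0 0 0 0 40;0 0 0.05 0 0 0 40;0 0 0.1 0 0 0 40;0 0 0.2 0 0 0 40;0 0 0.2 0 0 0 40;0 0 0.2 0 0 0 40;0 0 0.2 0 0 0 40;-0.2 -0.2 0.2 0 0 0 40;-0.2 -0.3 0.1 0 0 0 40;-0.2 -0.3 0 0 0 0 40;-0.2 -0.3 0 0 0 0 40;-0.2 -0.3 0 0 0 0 40;0 0 0 0 0 0 40;0 0 0 0 0 0 40")

```text
time_s: 16.12
eef_pos: [351.5, -439.4, 178.6]
ee_rot: [-0.001, 0.998, 0.071, 0.001]
force: [0.3, -0.2, 0.7]
grip_width: 0.404
grip_force: 0.0
```

```bash
python3 - <<'E'
from h import *
L=[]
for n in("scene","top"):
    p=capture(n); c=proj(p,[[500,-150,30]])[0].astype(int)
    L.append(cv2.resize(p["pixels"][c[1]-110:c[1]+110,c[0]-110:c[0]+110],(400,400)))
    H,S,V=cv2.split(cv2.cvtColor(p["pixels"],cv2.COLOR_BGR2HSV)); c=proj(p,[[453,-298,45]])[0]
    uv=np.argwhere((H>22)&(H<36)&(S>120)&(V>80))[:,::-1]; uv=uv[np.abs(uv-c).max(1)<25]
    if len(uv): print(n,len(uv),unproj(p,uv.mean(0),44))
cv2.imwrite("pics/g.png",np.hstack(L))
E
python3 tgt.py .15
```

```text
scene 66 [[ 456.19767239 -296.49332096   44.        ]]
top 50 [[ 454.50408438 -299.09731831   44.        ]]
pos [ 352.8 -437.8  178.5] turn units [-0.002  0.001  0.007] [-1.1   0.46  1.48  0.    1.21  0.32] [ 0.5  0.5 -0.5] 0.39922856903902054
```

View pics/g.png

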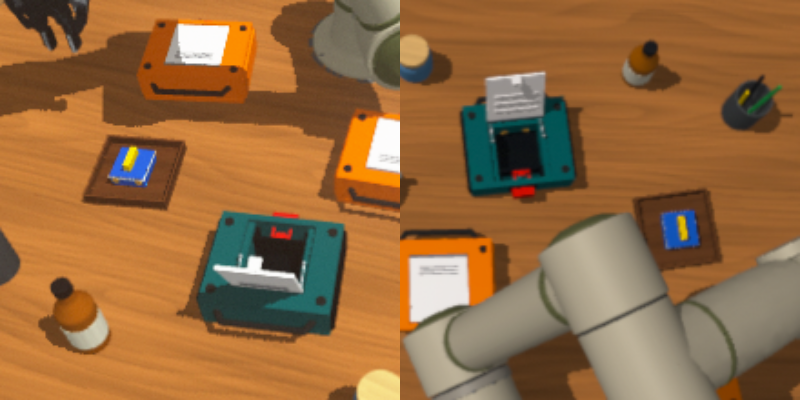

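The pack lies flat near the tray's centre, the door is open, the tab is out, and the arm is clear of everything.

```bash
python3 -c "
from rig import *
print(finish_job())"
```

```text
the job is handed in; nothing more can be done
None
```

The job is handed in, with no verdict returned: in the last pictures the battery pack lies released and flat near the tray's centre, the door is open, the tab is back out, and the arm never went near the mug, candle jar or bottle.

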